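# Square the instrument case into the corner of the code reader

## Robot

A 7-joint arm with a two-finger parallel gripper is mounted at the origin on a cart in front of the work surface, level with it; the furniture and walls round the work are solid. World frame = base frame: x ahead of the robot, y to its left, z up, the work surface at z = 0. Lengths are in m, angles in rad, forces in N, time in s.
With the tool pointing down it reaches from about 0.425 to 0.925 m from the base axis. Payload 6.8 kg.
Tool frame: the origin (TCP) lies on the centre line of the jaws, within the pads' length; the fingertips stand 25 mm ahead of it and the grasp point (between the pads) lies 6 mm ahead of it; x points along the fingers, z is the direction in which the jaws open and shut, and the axes are right-handed (so a half turn about x gives the same grasp; the last joint's range is limited). The gripper opens to 85 mm and grips with 20 to 120 N. Pads are 22 mm wide; open, the fingers measure 114 mm over their backs; the gripper's body (76 mm by 85 mm) begins 54 mm behind the grasp point. The pads swing forward as they close: fully open they stand 13 mm farther back than shut.
Start: joints at [-1.416, 0.477, 0.022, 1.555, -0.011, 1.109, -0.083], TCP at [0.175, 0.652, 0.256] pointing down, gripper open.
Joint ranges: [-2.96, 2.96], [-0.34, 2.1], [-1.41, 1.46], [0.24, 2.44], [-1.37, 4.51], [0.17, 1.92], [-2.96, 2.96]. Speed limits (rad/s): [2.39, 2.39, 3.14, 3.14, 3.14, 3.14, 3.14].

## Interface

Orientations are given as a 3x3 rotation matrix whose columns are the frame's x, y, z axes.
In Python, from bench import bot, cams gives the robot as it stands.
- The arm moves only by the shell command python3 -m creep 'ROWS' [OPENING] [FORCE]. ROWS is JSON, a list of rows, each a list of 6 numbers: the shift along the world's x, y, z in m, then the turn, a rotation vector about the world's x, y, z in rad. A call has 1 to 5 rows; each row is the pose to reach, as a shift and turn from the pose commanded when the call began; what a row does not reach only later rows make up. A row lasts 1/8 s, in which the tool goes at most 62.5 mm and 10.7 degrees, less where a joint would pass 70% of its speed; a pose out of reach is approached as far as the arm can. A call with a gripper value outside its range is refused whole. OPENING is the gripper's target within -1 to 1 (shut at 1, half-way at 0, fully open at -1), set as the call begins (- or left out, the last holds). The fingers move at their own pace and stop on an object; FORCE is the grip in N (left out, the last holds). Time passes only in rows, so rows that repeat a pose let the fingers close. It gives the time, the measured TCP pose, the force and the opening at its end, in the units of the state.
- bot.state(): the state, without advancing time (a new reading comes with each control period).
- cams.snapshot(name): name is "side" or "top"; returns the picture (420x560x3 uint8, red, green, blue); there is no depth.
- cams.calibration(name): a dict with "fx", "fy", "cx", "cy" (pixels), "extrinsics" (4x4, takes a point from camera to world coordinates). Camera axes: x right, y up, looking along -z (the intrinsics and any distortion apply to the point x, -y, -z); pixel columns grow to the right and rows downward; lengths in m; the calibration is good to about 2 mm. A picture is of the moment at which its call begins. calibration takes no time and is no camera call.
- bot.close_job(): hands the job in, once; it reports no verdict.
Trained networks look in the newest picture that a camera, given by its name, has taken for a name from the list of things; names that differ only in an ending like _2 or _b are one class to them, and where a whole thing is asked for, a point or a joint stands for the part that bears it (a point fixed in the world has none). Each returns a list of dicts, best first, with "conf" (0 to 1); they miss things now and then, are a little off and sometimes report something else, mostly with a low value. They report only what shows in the picture. A call takes as long as a camera call.
- cams.regions_of(thing, camera): "mask" (420x560 bool, what is visible of it) and "bbox" ([left, top, right, bottom] in pixels, round what is visible of it).
- cams.pinpoint(thing, camera): "pixel" ([row, column] in pixels: a listed point, or the origin of a listed thing).
The state is a dict: "time": time; "joints": joint angles; "qvel": joint speeds; "joint_torque": joint torques, N m; "eef_pos": TCP position; "tool_rot": TCP orientation; "force": force on the tool from outside, world axes, zero at the start; "torque": the same for the moment, N m; "width": finger opening in m.
Only numpy, scipy, OpenCV 4.12 (cv2) and the standard library are available. Lean on these libraries where they do the work, as an engineer would, in place of code of your own. Each camera call takes 0.05 s, during which the arm holds its last target.

## Task

First switch the white code reader on by pushing its toggle lever all the way over, towards the far fence. Then take the small blue-lidded instrument case by the rib on its lid, set it flat on the reader's plate and press it into the corner of the two fences, its long side fully against the far fence and its end fully against the side fence. Finish while still holding the case and pressing it firmly against both fences at once, with the reader left on; leave everything else on the table where it is.

Things in the scene. Friction and masses are not known exactly. Their poses are not given: they have to be found in the camera images.
- reader: code reader fixed to the table: white plate 124 (x) x 190 (y) mm, its top face 10 mm above the origin, with a dark glass window; origin at the centre of the plate's underside; x points from the near edge to the far fence, y to the left towards the toggle. The case is home with its centre at x=+17, y=-30 mm, on the plate's top.
- far_fence: aluminium bar fixed on the reader's plate, 12 (x) x 90 (y) x 20 (high) mm, origin at the centre of its underside; its stop face looks to -x of the reader, at reader x=+42 mm; rigid
- side_fence: aluminium bar fixed on the reader's plate, 62 (x) x 12 (y) x 20 (high) mm, origin at the centre of its underside; its stop face looks to +y of the reader, at reader y=-75 mm; rigid. The two fences leave a small open gap at their corner; the case slides on plate and fences with ordinary friction (about 0.5 to 1).
- switch (a joint): toggle lever of the reader, rad: near 0 off (leaning to -x of the reader), 1.0 fully on (leaning to +x, the far fence); it swings about the reader's y axis through reader x=0, y=+68, z=32 mm, is a 10 mm rod with a red ball of 26 mm diameter at its end (the ball's centre 50 mm from the pivot), on a grey block 70 (x) x 50 (y) mm whose top is 35 mm above the table; about 1.5 N at the ball moves it; stays where it is left (light friction)
- switch_tip (a point): centre of the toggle lever's red ball; moves with it, 76 mm above the table when fully off or fully on, 82 mm half way
- case: small closed instrument case, steel with a blue lid, 50 (x) x 90 (y) mm, 28 mm high to the lid's top; on the lid a blue upright grip rib 16 (x) x 60 (y) mm that rises from 28 to 54 mm; 0.14 to 0.26 kg; origin at the centre of its underside, z up. Looks the same turned by half a turn.
- dish: stainless kidney dish, 95x201x33 mm, bystander; origin at its underside's centre; to be left alone
- brush: green scrub brush, 18x172x26 mm, bystander; origin at its underside's centre; to be left alone
- timer: blue and white round bench timer, 66 mm wide, 44 mm high, bystander; origin at its underside's centre; to be left alone
- cup: clear plastic cup with a small carton in it, 56 mm wide, 69 mm high, bystander; origin at its underside's centre; to be left alone
- cap: clear plastic flanged cap, 33 mm wide, 27 mm high, bystander; origin at its underside's centre; to be left alone
- jug: clear slender measuring jug, 84 mm wide, 167 mm high, bystander, between two tall pieces of furniture that the hand must clear: a steel bath to the left (from about y=+0.27 m, x=0.43 m on) and a large tank behind (from about x=0.61 m on); origin at its underside's centre; to be left alone

How it is judged:
By the outcome, as a careful person would: the job done as asked, in the order asked, and still so for the second after the job is handed in, while the arm keeps its last pose, push and grip.
It also fails if it takes over 70 s, if anything falls off the work surface, if the arm or the gripper's body presses on something with over 40 N, if the wrist force passes 120 N, or if a joint passes its speed limit or range.

## Working session

There is one attempt and no reset: what is moved stays moved. The work goes in short steps, Python scripts to look and compute and a shell command to move; the robot and the scene stay as the last step left them, time stands still between calls to the robot, and variables do not carry over. Pictures are saved under pics/ and viewed, and the job is handed in when it is done.

```bash
mkdir -p pics; ls
python3 - <<'E'
from bench import bot,cams
import cv2,numpy as np
np.set_printoptions(precision=4,suppress=True)
s=bot.state();print(s['time'],s['eef_pos'],s['tool_rot'],s['width'],s['force'])
for n in('top','side'):
    im=cams.snapshot(n);cv2.imwrite(f'pics/{n}0.png',im[:,:,::-1])
    c=cams.calibration(n);print(n,c)
    for t in('reader','far_fence','side_fence','switch_tip','case','switch'):
        print(t,[(np.round(r['pixel'],1),round(r['conf'],2)) for r in cams.pinpoint(t,n)][:3])
E
```

```text
pics
0.0 [0.1752 0.6513 0.2553] [[-0.0004 -0.9657  0.2598]
 [-0.0018  0.2598  0.9657]
 [-1.     -0.0001 -0.0018]] 0.08512045410571067 [ 0.6409 -0.8001  0.7202]
top {'fx': 493.6563224840061, 'fy': 493.6563224840061, 'cx': 275.73299566196647, 'cy': 210.65288538013303, 'extrinsics': array([[-0.0033,  0.9892, -0.1466,  0.3564],
       [-0.9998, -0.0059, -0.0174, -0.1052],
       [-0.0181,  0.1465,  0.989 ,  1.2051],
       [ 0.    ,  0.    ,  0.    ,  1.    ]])}
reader [(array([242.2, 333.6]), 0.73), (array([194.6, 211.1]), 0.42)]
far_fence [(array([218.8, 342.2]), 0.56)]
side_fence [(array([239.6, 365. ]), 0.61)]
switch_tip []
case [(array([245.4, 181.3]), 0.56), (array([219.8, 343.8]), 0.21)]Traceback (most recent call last):
  File "<stdin>", line 9, in <module>
ValueError: it knows: brush, cap, case, cup, dish, far_fence, jug, reader, side_fence, switch_tip, timer
```

Run:
```python
from bench import bot,cams
import cv2,numpy as np
np.set_printoptions(precision=4,suppress=True)
for n in('side',):
    im=cams.snapshot(n);cv2.imwrite(f'pics/{n}0.png',im[:,:,::-1])
    c=cams.calibration(n);print(n,c)
    for t in('reader','far_fence','side_fence','switch_tip','case'):
        print(t,[(np.round(r['pixel'],1),round(r['conf'],2)) for r in cams.pinpoint(t,n)][:3])
```

```text
side {'fx': 420.05341293565584, 'fy': 420.05341293565584, 'cx': 275.6872265564933, 'cy': 208.62022779895113, 'extrinsics': array([[ 0.2786,  0.6705, -0.6876, -0.1077],
       [-0.9604,  0.1932, -0.2007, -0.2958],
       [-0.0018,  0.7163,  0.6978,  0.7241],
       [ 0.    ,  0.    ,  0.    ,  1.    ]])}
reader [(array([263.7, 315.4]), 0.77)]
far_fence [(array([249.1, 331.7]), 0.55)]
side_fence [(array([268.4, 348.6]), 0.51), (array([272.9, 413.3]), 0.19)]
switch_tip [(array([233.7, 283.9]), 0.44)]
case [(array([231.6, 163.4]), 0.56)]
```

View pics/top0.png

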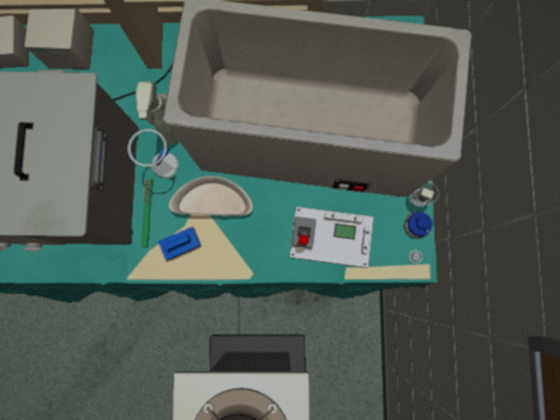

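View pics/side0.png

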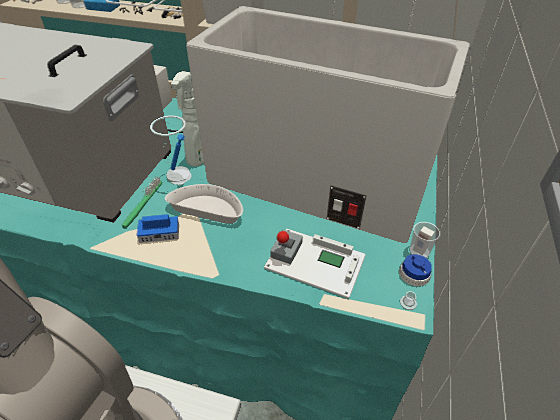

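```bash
cat > h.py <<'E'
from bench import bot,cams
import cv2,numpy as np
np.set_printoptions(precision=4,suppress=True)
def ray(n,rc):
    c=cams.calibration(n);E=np.array(c['extrinsics'])
    d=np.array([(rc[1]-c['cx'])/c['fx'],-(rc[0]-c['cy'])/c['fy'],-1.])
    return E[:3,3],E[:3,:3]@d
def onz(n,rc,z):
    o,d=ray(n,rc);return o+d*(z-o[2])/d[2]
def proj(n,P):
    c=cams.calibration(n);E=np.array(c['extrinsics']);P=np.atleast_2d(P)
    q=(P-E[:3,3])@E[:3,:3]
    return np.stack([c['cy']-c['fy']*q[:,1]/-q[:,2],c['cx']+c['fx']*q[:,0]/-q[:,2]],1)
def tri(rs):
    A=0;b=0
    for n,rc in rs:
        o,d=ray(n,rc);d=d/np.linalg.norm(d);M=np.eye(3)-np.outer(d,d);A=A+M;b=b+M@o
    return np.linalg.solve(A,b)
E
python3 - <<'E'
from h import *
T={'reader':((242.2,333.6),(263.7,315.4),0),'far':((218.8,342.2),(249.1,331.7),.01),'sidef':((239.6,365),(268.4,348.6),.01),'case':((245.4,181.3),(231.6,163.4),0),'tip':((240,304),(233.7,283.9),.076)}
for k,(a,b,z) in T.items(): print(k,onz('top',a,z),onz('side',b,z),tri([('top',a),('side',b)]))
for n,(x0,y0,x1,y1) in {'top':(130,160,390,290),'side':(90,180,390,320)}.items():
    im=cv2.imread(f'pics/{n}0.png')[y0:y1,x0:x1]
    cv2.imwrite(f'pics/{n}0z.png',cv2.resize(im,(780,int((y1-y0)*780/(x1-x0))),interpolation=cv2.INTER_CUBIC))
for n in('top','side'):
    cams.snapshot(n)
    for t in ('case','reader'):
        r=cams.regions_of(t,n)
        if r:
            m=r[0]['mask'].astype(np.uint8);cn=max(cv2.findContours(m,0,2)[0],key=cv2.contourArea)
            print(n,t,r[0]['conf'],r[0]['bbox'],cv2.minAreaRect(cn)); np.save(f'{n}_{t}.npy',m)
E
```

```text
reader [ 0.4563 -0.2249  0.    ] [ 0.4648 -0.2184  0.    ] [ 0.4546 -0.2217  0.0138]
far [ 0.5125 -0.246   0.01  ] [ 0.507  -0.2454  0.01  ] [ 0.5131 -0.2459  0.0033]
sidef [ 0.4615 -0.2999  0.01  ] [ 0.4641 -0.2899  0.01  ] [ 0.4597 -0.2942  0.0176]
case [0.4503 0.1478 0.    ] [ 0.4591  0.1437 -0.    ] [0.4515 0.1427 0.0078]
tip [ 0.4554 -0.1498  0.076 ] [ 0.4639 -0.1466  0.076 ] [ 0.4544 -0.1492  0.0868]
top case 0.62 [157.4, 229.4, 202.6, 261.7] ((179.13671875, 243.21981811523438), (22.33368682861328, 38.296783447265625), 66.25050354003906)
top reader 0.59 [290.9, 209.0, 371.8, 268.4] ((331.3453674316406, 236.49594116210938), (80.7527084350586, 52.263816833496094), 7.853313446044922)
side case 0.92 [138.4, 210.7, 182.6, 245.6] ((156.9379425048828, 227.75518798828125), (26.076284408569336, 42.93451690673828), 85.2363510131836)
side reader 0.85 [265.7, 230.2, 364.4, 294.5] ((314.42828369140625, 259.4580078125), (91.08179473876953, 50.52855682373047), 19.025606155395508)
```

View pics/top0z.png

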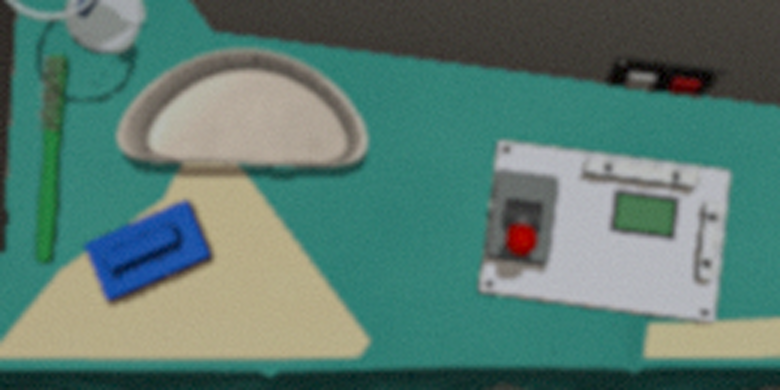

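View pics/side0z.png

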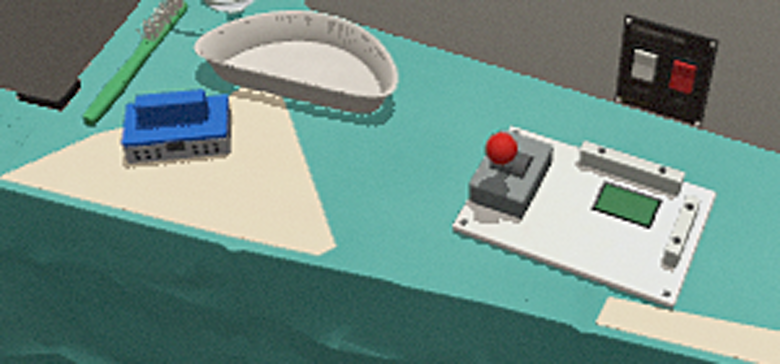

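```bash
cat > fit.py <<'E'
from h import *
from scipy.optimize import least_squares
def fit(obs,p0,off=None):
    # obs: list (cam,(row,col),local xyz,w)
    def P(p,l):
        c,s=np.cos(p[2]),np.sin(p[2]);return np.array([p[0]+c*l[0]-s*l[1],p[1]+s*l[0]+c*l[1],l[2]])
    f=lambda p:np.concatenate([(proj(n,P(p,l))[0]-rc) for n,rc,l in obs])
    r=least_squares(f,p0);return r.x,r.fun.reshape(-1,2)
def zt(u,v,n):return (160+(v+.5)/3-.5,130+(u+.5)/3-.5) if n=='top' else (180+(v+.5)/2.6-.5,90+(u+.5)/2.6-.5)
E
python3 - <<'E'
from fit import *
L=[(.062,.095,.01),(.062,-.095,.01),(-.062,-.095,.01),(-.062,.095,.01)]
top=[(497,141),(730,170),(716,320),(480,290)];side=[(515,128),(716,190),(673,299),(455,226)]
ot=[('top',zt(*a,'top'),l) for a,l in zip(top,L)];os=[('side',zt(*a,'side'),l) for a,l in zip(side,L)]
for o in(ot,os,ot+os):
    p,r=fit(o,[.45,-.22,-.1]);print('reader',p,np.degrees(p[2]),'\n',r.T)
L=[(.025,.045,.028),(.025,-.045,.028),(-.025,-.045,.028),(-.025,.045,.028)]
top=[(86,243),(188,202),(212,259),(110,301)]
ot=[('top',zt(*a,'top'),l) for a,l in zip(top,L)]
L2=[(-.025,.045,.028),(-.025,-.045,.028),(-.025,-.045,0),(-.025,.045,0)]
os=[('side',zt(*a,'side'),l) for a,l in zip([(123,142),(231,121),(229,154),(126,164)],L2)]
for o in(ot,os,ot+os):
    p,r=fit(o,[.45,.14,.3]);print('case',p,np.degrees(p[2]),'\n',r.T)
E
```

```text
reader [ 0.4701 -0.2191 -0.1285] -7.362268549765614 
 [[-0.2619 -0.5171  0.3016  0.4576]
 [ 0.2748  0.1194 -0.2091 -0.1801]]
reader [ 0.4692 -0.2173 -0.1327] -7.603070358149863 
 [[-1.6753 -0.2048  1.6153 -0.6001]
 [-1.4783  0.9103  1.2277 -0.8384]]
reader [ 0.4696 -0.2181 -0.1305] -7.479745178383115 
 [[-0.1525 -0.2496  0.5632  0.5565 -1.7126 -0.3781  1.4522 -0.6045]
 [-0.0751 -0.2466 -0.6867 -0.6399 -1.1901  1.257   1.7432 -0.4087]]
case [0.453  0.1468 0.3925] 22.488425334179492 
 [[ 0.3564 -0.4203 -0.2698  0.3193]
 [-0.1583  0.6963  0.2542 -0.7876]]
case [0.4558 0.1529 0.4847] 27.771970029269315 
 [[ 0.1017  2.2116 -2.2083 -0.0981]
 [-0.7294 -1.4907  1.2834  0.9794]]
case [0.4541 0.1487 0.4144] 23.742008434843836 
 [[ 0.353  -1.1692 -1.2096  0.1328  0.0806  4.2139 -0.2086 -0.1192]
 [-0.999  -0.4469 -0.4752 -1.2083 -0.1323 -0.8992  1.8722  1.5642]]
```

```bash
python3 -m creep '[[0.02,-0.058,0,0,0,-0.18],[0.04,-0.116,0,0,0,-0.36],[0.06,-0.174,0,0,0,-0.54],[0.08,-0.232,0,0,0,-0.72],[0.1,-0.29,0,0,0,-0.9]]' 1 40
python3 -m creep '[[0.03,-0.04,0,0,0,-0.11],[0.065,-0.085,0,0,0,-0.22],[0.1,-0.135,0,0,0,-0.33],[0.13,-0.19,0,0,0,-0.44],[0.15,-0.245,0,0,0,-0.54]]'
```

```text
time: 1.52
eef_pos: [0.2759, 0.36, 0.2566]
tool_rot: [[0.0, -0.391, 0.92], [0.001, 0.92, 0.391], [-1.0, 0.001, 0.001]]
force: [1.0, -0.3, -0.1]
width: -0.0
time: 2.15
eef_pos: [0.4266, 0.115, 0.2568]
tool_rot: [[0.002, 0.135, 0.991], [0.001, 0.991, -0.135], [-1.0, 0.001, 0.001]]
force: [0.9, -0.2, -1.0]
width: 0.0001
```

```bash
python3 -m creep '[[0.008,-0.052,0,0,0,0],[0.012,-0.104,0,0,0,0],[0.010,-0.156,0,0,0,0],[0.0,-0.208,0,0,0,0],[-0.013,-0.258,0,0,0,0]]'
python3 -m creep '[[0,0,-0.04,0,0,0],[0,0,-0.08,0,0,0],[0,0,-0.12,0,0,0],[0,0,-0.15,0,0,0],[0,0,-0.167,0,0,0]]'
python3 - <<'E'
from h import *
for n in('top','side'):
    im=cams.snapshot(n);cv2.imwrite(f'pics/{n}1.png',cv2.resize(im[160:300,220:400,::-1],None,fx=4,fy=4,interpolation=2))
print(bot.state()['eef_pos'],bot.state()['force'])
E
```

```text
time: 2.78
eef_pos: [0.4121, -0.1429, 0.2567]
tool_rot: [[0.001, 0.132, 0.991], [0.0, 0.991, -0.132], [-1.0, 0.0, 0.001]]
force: [0.7, 0.0, 0.6]
width: 0.0002
time: 3.4
eef_pos: [0.4119, -0.1411, 0.088]
tool_rot: [[-0.002, 0.132, 0.991], [-0.0, 0.991, -0.132], [-1.0, -0.0, -0.002]]
force: [0.8, -0.0, 0.6]
width: -0.0002
[ 0.4114 -0.141   0.0881] [ 0.6252 -0.1592  0.2558]
```

View pics/side1.png

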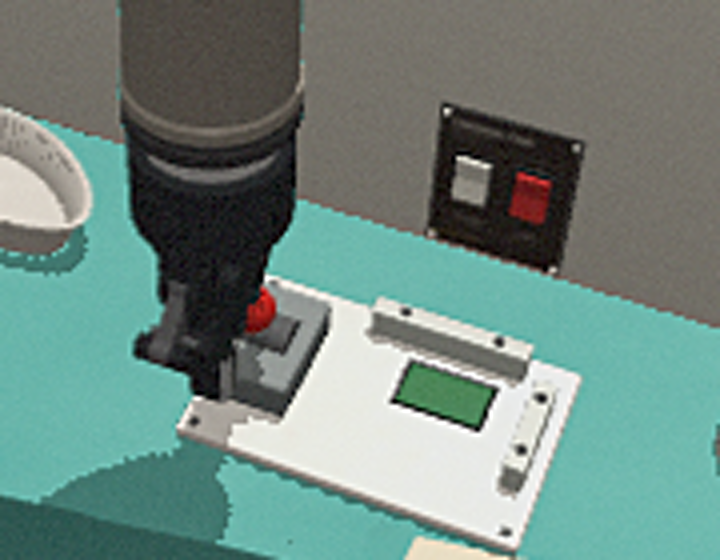

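View pics/top1.png

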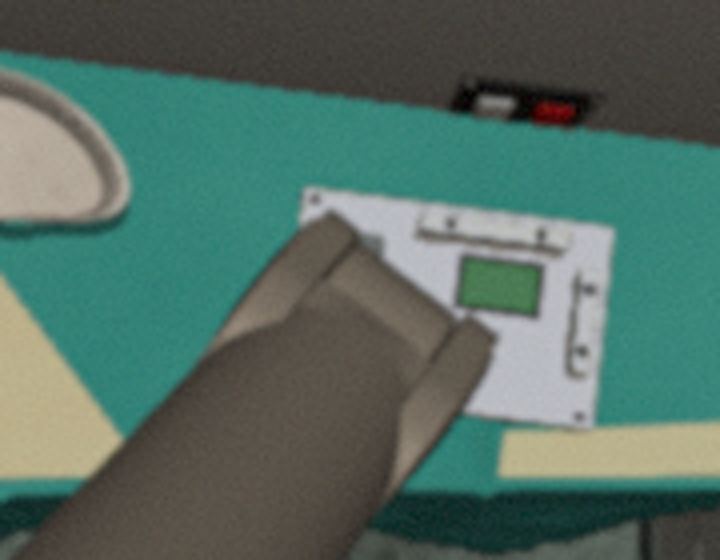

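```bash
python3 -m creep '[[0.012,-0.002,0,0,0,0],[0.024,-0.003,0,0,0,0],[0.036,-0.005,0,0,0,0],[0.048,-0.007,0,0,0,0],[0.056,-0.008,0,0,0,0]]'
python3 -m creep '[[0.003,0,0,0,0,0],[0.006,-0.001,0,0,0,0],[0.006,-0.001,0,0,0,0]]'
python3 - <<'E'
from h import *
for n in('top','side'):
    im=cams.snapshot(n);cv2.imwrite(f'pics/{n}2.png',cv2.resize(im[160:300,220:400,::-1],None,fx=4,fy=4,interpolation=2))
print(bot.state()['eef_pos'],bot.state()['force'])
E
```

```text
time: 4.12
eef_pos: [0.4697, -0.1493, 0.0895]
tool_rot: [[0.001, 0.131, 0.991], [-0.0, 0.991, -0.131], [-1.0, -0.0, 0.001]]
force: [-1.8, 0.7, 0.2]
width: 0.0002
time: 4.5
eef_pos: [0.4744, -0.1501, 0.0892]
tool_rot: [[0.0, 0.132, 0.991], [-0.0, 0.991, -0.132], [-1.0, 0.0, 0.0]]
force: [-0.7, 0.8, -0.2]
width: 0.0001
[ 0.4744 -0.1502  0.0893] [-0.5038 -0.4104  0.0939]
```

View pics/side2.png

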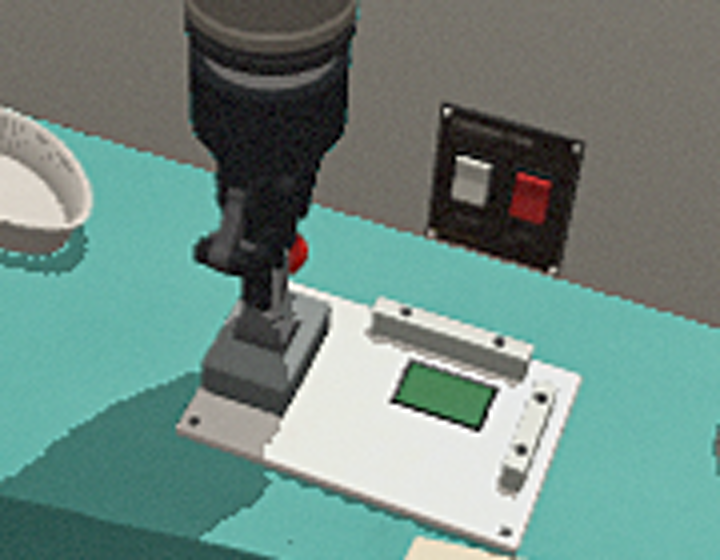

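```bash
for i in 1; do python3 -m creep '[[0.002,0,0,0,0,0],[0.004,0,0,0,0,0],[0.004,0,0,0,0,0]]'; done; python3 -m creep '[[0.002,0,0,0,0,0],[0.004,-0.001,0,0,0,0],[0.004,-0.001,0,0,0,0]]'
```

```text
time: 4.97
eef_pos: [0.4776, -0.1502, 0.0891]
tool_rot: [[-0.001, 0.132, 0.991], [0.0, 0.991, -0.132], [-1.0, 0.0, -0.001]]
force: [-3.4, -0.7, 0.9]
width: 0.0003
time: 5.35
eef_pos: [0.4783, -0.1504, 0.0887]
tool_rot: [[-0.008, 0.132, 0.991], [0.004, 0.991, -0.132], [-1.0, 0.002, -0.008]]
force: [-13.2, 3.0, 12.0]
width: 0.0001
```

```bash
python3 -m creep '[[-0.01,0.001,0,0,0,0],[-0.025,0.003,0,0,0,0],[-0.025,0.003,0.05,0,0,0],[-0.025,0.003,0.09,0,0,0],[-0.025,0.04,0.12,0,0,0]]' -1 60
python3 -m creep '[[0,0.06,0,0,0,0.13],[0,0.12,0,0,0,0.26],[0,0.18,0,0,0,0.39],[0,0.24,0,0,0,0.525],[0,0.25,0,0,0,0.525]]'
python3 - <<'E'
from h import *
for n in('top','side'):
    im=cams.snapshot(n);cv2.imwrite(f'pics/{n}3.png',cv2.resize(im[150:300,100:400,::-1],None,fx=2.6,fy=2.6,interpolation=2))
    for t in ('switch_tip','case','reader'): print(n,t,[(np.round(r['pixel'],1),round(r['conf'],2)) for r in cams.pinpoint(t,n)][:3])
print(bot.state()['eef_pos'],bot.state()['force'],bot.state()['tool_rot'][:,2])
print(proj('top',[.5023,-.1542,.076]),proj('side',[.5023,-.1542,.076]))
E
```

```text
time: 5.98
eef_pos: [0.4587, -0.1132, 0.2117]
tool_rot: [[0.005, 0.137, 0.991], [-0.001, 0.991, -0.137], [-1.0, -0.001, 0.005]]
force: [-0.1, 1.1, -0.1]
width: 0.0853
time: 6.6
eef_pos: [0.4578, 0.1439, 0.2098]
tool_rot: [[0.003, -0.391, 0.921], [0.002, 0.921, 0.391], [-1.0, 0.001, 0.003]]
force: [0.6, -0.6, -0.4]
width: 0.0853
top switch_tip [(array([218.5, 307.4]), 0.7)]
top case [(array([243.6, 181.7]), 0.68)]
top reader [(array([240.4, 334.1]), 0.93)]
side switch_tip [(array([219.8, 292.4]), 0.47)]
side case [(array([231.8, 160.5]), 0.84)]
side reader [(array([264.5, 314.5]), 0.67), (array([253., 420.]), 0.21)]
[0.4576 0.1374 0.2094] [-0.442  -0.2332  0.0557] [0.9249 0.3802 0.0003]
[[219.6786 305.6641]] [[221.66   292.0753]]
```

View pics/side3.png

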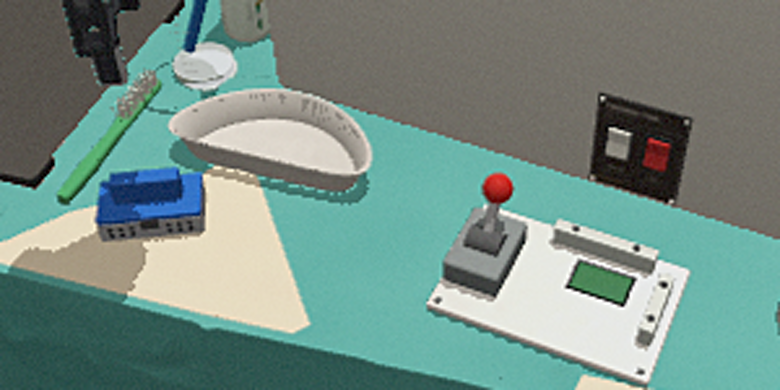

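View pics/top3.png

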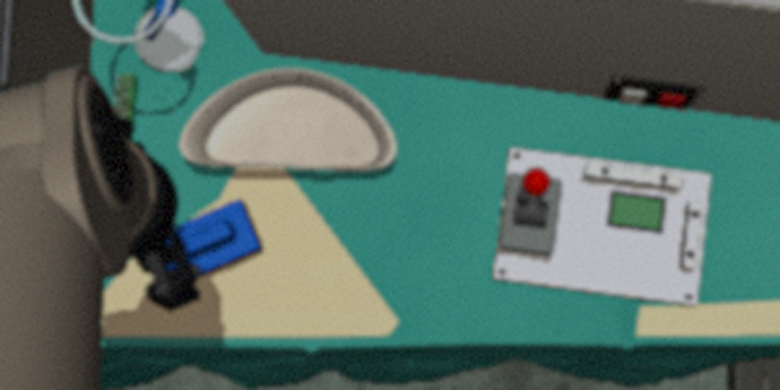

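```bash
cat > sil.py <<'E'
from h import *
from scipy.optimize import minimize
S=8
def boxpts(x,y,z0,z1):return np.array([[a*x/2,b*y/2,c] for a in(-1,1) for b in(-1,1) for c in(z0,z1)])
CASE=[boxpts(.05,.09,0,.028),boxpts(.016,.06,.028,.054)]
def render(n,p,parts,roi):
    r0,c0,r1,c1=roi;m=np.zeros(((r1-r0)*S,(c1-c0)*S),np.uint8)
    c,s=np.cos(p[2]),np.sin(p[2]);R=np.array([[c,-s,0],[s,c,0],[0,0,1]])
    for b in parts:
        q=proj(n,b@R.T+[p[0],p[1],p[3] if len(p)>3 else 0])
        h=cv2.convexHull(np.stack([(q[:,1]-c0+.5)*S,(q[:,0]-r0+.5)*S],1).astype(np.float32))
        cv2.fillConvexPoly(m,np.round(h).astype(np.int32),1)
    return cv2.resize(m.astype(np.float32),None,fx=1/S,fy=1/S,interpolation=cv2.INTER_AREA)
def fits(masks,p0,parts=CASE):
    rois={}
    for n,m in masks.items():
        y,x=np.where(m);rois[n]=(y.min()-15,x.min()-15,y.max()+15,x.max()+15)
    def f(p):
        e=0
        for n,m in masks.items():
            r=rois[n];e+=np.abs(render(n,p,parts,r)-m[r[0]:r[2],r[1]:r[3]]).sum()/m.sum()
        return e
    r=minimize(f,p0,method='Nelder-Mead',options=dict(initial_simplex=np.array([p0]+[np.array(p0)+np.eye(3)[i]*[.01,.01,.1][i] for i in range(3)]),xatol=1e-5,fatol=1e-5))
    return r.x,r.fun
E
python3 - <<'E'
from sil import *
cams.snapshot('side')
m={'top':np.load('top_case.npy'),'side':np.load('side_case.npy')}
m2=dict(m);m2['side']=cams.regions_of('case','side')[0]['mask'].astype(np.uint8)
for mm in(m,m2,{'top':m['top']},{'side':m['side']},{'side':m2['side']}):
    p,e=fits(mm,[.453,.147,.395]);print(list(mm),p,np.degrees(p[2]),e)
print(bot.state()['eef_pos'],proj('side',[.4576,.1374,.19]))
E
```

```text
['top', 'side'] [0.4536 0.1511 0.4068] 23.30890657612569 0.15864490859295122
['top', 'side'] [0.4537 0.1513 0.4185] 23.980479031927675 0.16552027762504282
['top'] [0.4548 0.1502 0.4116] 23.582547881813092 0.07119105199516323
['side'] [0.4522 0.1518 0.4126] 23.638806783497966 0.0587898166023166
['side'] [0.4524 0.1514 0.4394] 25.174930069726585 0.0701223222979552
[0.4575 0.1379 0.2094] [[168.9736 148.1427]]
```

```bash
python3 -m creep '[[-0.004,0.012,-0.04,0,0,0.02],[-0.004,0.012,-0.08,0,0,0.02],[-0.004,0.012,-0.1,0,0,0.02],[-0.004,0.012,-0.1,0,0,0.02]]' -1 60
python3 - <<'E'
from h import *
for z in(.088,.063,.05):print((proj('side',[.4114,-.141,z])[0]-[160,220])*4)
im=cams.snapshot('side');cv2.imwrite('pics/side4.png',cv2.resize(im[130:270,90:270,::-1],None,fx=4,fy=4,interpolation=2))
s=bot.state();print(s['eef_pos'],s['force'],s['tool_rot'][:,2])
P=s['eef_pos'];zz=s['tool_rot'][:,2]
for d in(.0,.012,.025):
  for w in(-.0425,.0425):print(d,w,(proj('side',P+zz*w-[0,0,d])[0]-[130,90])*4)
E
```

```text
time: 7.6
eef_pos: [0.4525, 0.15, 0.1082]
tool_rot: [[-0.003, -0.401, 0.916], [-0.002, 0.916, 0.401], [-1.0, -0.001, -0.003]]
force: [0.1, 0.0, 0.1]
width: 0.0854
[351.5078 216.8827]
[383.711  217.0913]
[399.9394 217.1964]
[0.4533 0.1503 0.1092] [ 0.5662 -0.4418 -0.4242] [ 0.9163  0.4005 -0.001 ]
0.0 -0.0425 [328.932  232.3905]
0.0 0.0425 [222.4026 245.6311]
0.012 -0.0425 [345.1608 237.2733]
0.012 0.0425 [238.5369 250.0834]
0.025 -0.0425 [362.398  242.4596]
0.025 0.0425 [255.6955 254.8183]
```

View pics/side4.png

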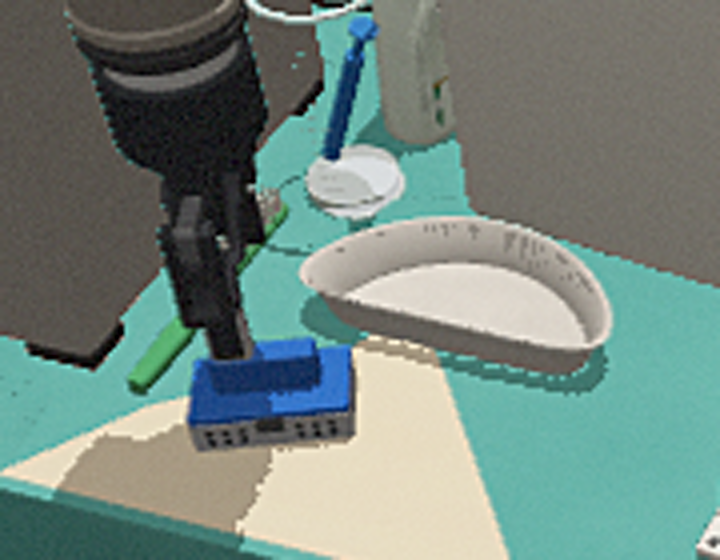

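```bash
python3 -m creep '[[0,0,-0.025,0,0,0],[0,0,-0.045,0,0,0],[0,0,-0.052,0,0,0],[0,0,-0.052,0,0,0]]'
python3 -m creep '[[0,0,0,0,0,0],[0,0,0,0,0,0],[0,0,0,0,0,0],[0,0,0,0,0,0],[0,0,0,0,0,0]]' 1 80
python3 -m creep '[[0,0,0,0,0,0],[0,0,0,0,0,0],[0,0,0,0,0,0]]'
python3 - <<'E'
from h import *
im=cams.snapshot('side');cv2.imwrite('pics/side5.png',cv2.resize(im[130:270,90:270,::-1],None,fx=4,fy=4,interpolation=2))
s=bot.state();print(s['eef_pos'],s['force'],s['torque'],s['tool_rot'][:,2],s['width'])
E
```

```text
time: 8.15
eef_pos: [0.4539, 0.1509, 0.0579]
tool_rot: [[0.001, -0.401, 0.916], [0.0, 0.916, 0.401], [-1.0, 0.0, 0.001]]
force: [0.7, -0.2, -0.0]
width: 0.0856
time: 8.78
eef_pos: [0.4537, 0.1511, 0.0576]
tool_rot: [[0.001, -0.401, 0.916], [0.0, 0.916, 0.401], [-1.0, 0.0, 0.001]]
force: [0.3, 0.3, 3.9]
width: 0.0144
time: 9.15
eef_pos: [0.4537, 0.151, 0.0576]
tool_rot: [[0.001, -0.401, 0.916], [0.001, 0.916, 0.401], [-1.0, 0.0, 0.001]]
force: [0.2, -0.1, 5.5]
width: 0.0145
[0.4537 0.1511 0.0576] [0.7229 1.1666 6.5851] [ 0.0265  0.1977 -0.0096] [0.9159 0.4014 0.0007] 0.014373036540907446
```

View pics/side5.png

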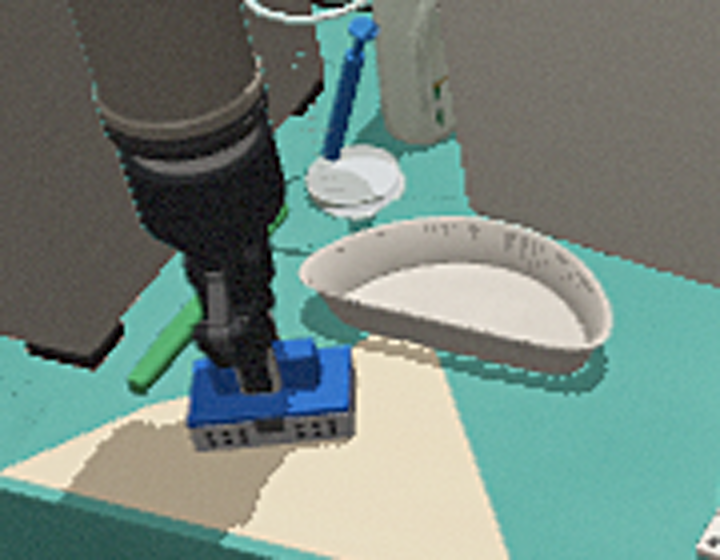

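```bash
python3 -m creep '[[0,0,0.01,0,0,0],[0,0,0.035,0,0,0],[0,0,0.07,0,0,0],[0,0,0.105,0,0,0],[0,0,0.13,0,0,0]]'
python3 -m creep '[[0.002,-0.03,0,0,0,-0.05],[0.005,-0.075,0,0,0,-0.12],[0.007,-0.12,0,0,0,-0.19],[0.009,-0.165,0,0,0,-0.26],[0.011,-0.21,0,0,0,-0.33]]'
python3 -m creep '[[0.002,-0.045,0,0,0,-0.07],[0.005,-0.09,0,0,0,-0.14],[0.007,-0.135,0,0,0,-0.19],[0.0095,-0.165,0,0,0,-0.213],[0.0095,-0.18,0,0,0,-0.213]]'
python3 - <<'E'
from h import *
im=cams.snapshot('side');cv2.imwrite('pics/side6.png',cv2.resize(im[130:300,220:420,::-1],None,fx=3.5,fy=3.5,interpolation=2))
s=bot.state();print(s['eef_pos'],s['force'],s['torque'],s['tool_rot'],s['width'])
E
```

```text
time: 9.82
eef_pos: [0.4531, 0.1505, 0.1887]
tool_rot: [[0.0, -0.401, 0.916], [0.0, 0.916, 0.401], [-1.0, 0.0, 0.0]]
force: [0.2, 0.9, -2.3]
width: 0.0143
time: 10.45
eef_pos: [0.4628, -0.0617, 0.1867]
tool_rot: [[-0.002, -0.078, 0.997], [-0.0, 0.997, 0.078], [-1.0, -0.0, -0.002]]
force: [1.2, 0.3, -1.8]
width: 0.0146
time: 11.08
eef_pos: [0.472, -0.2415, 0.1867]
tool_rot: [[-0.002, 0.134, 0.991], [-0.001, 0.991, -0.134], [-1.0, -0.001, -0.002]]
force: [0.5, -0.3, -1.4]
width: 0.0146
[ 0.4721 -0.2426  0.187 ] [-0.1667 -2.2239 -3.2628] [-0.1481  0.0127 -0.013 ] [[-0.0013  0.1337  0.991 ]
 [-0.0016  0.991  -0.1337]
 [-1.     -0.0017 -0.0011]] 0.01404689955736942
```

View pics/side6.png

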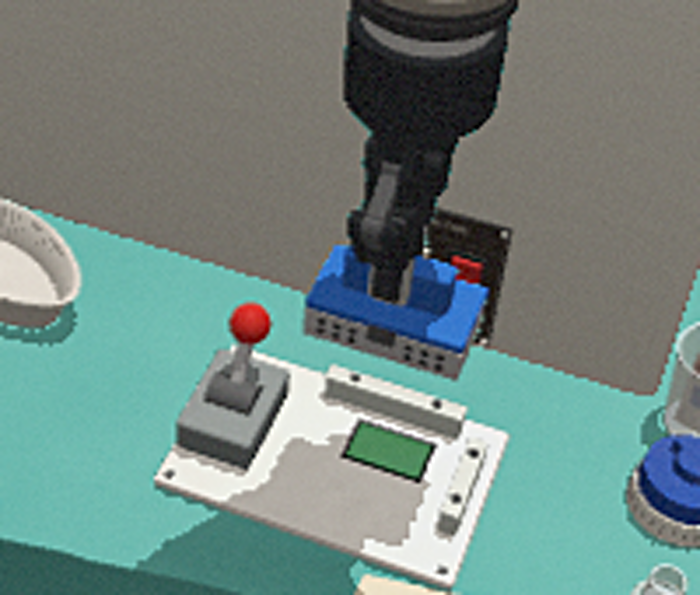

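```bash
python3 -m creep '[[0.001,0.003,-0.03,0,0,0],[0.001,0.003,-0.06,0,0,0],[0.001,0.003,-0.085,0,0,0],[0.001,0.003,-0.1,0,0,0],[0.001,0.003,-0.1,0,0,0]]'
python3 - <<'E'
from h import *
for n in('side','top'):
    im=cams.snapshot(n);cv2.imwrite(f'pics/{n}7.png',cv2.resize(im[170:310,240:400,::-1],None,fx=4.5,fy=4.2,interpolation=2))
s=bot.state();print(s['eef_pos'],s['force'],s['torque'],s['tool_rot'][:,2],s['width'])
E
```

```text
time: 11.75
eef_pos: [0.4742, -0.2354, 0.0866]
tool_rot: [[-0.002, 0.129, 0.992], [0.001, 0.992, -0.129], [-1.0, 0.001, -0.002]]
force: [-0.6, 0.3, -2.8]
width: 0.0142
[ 0.4752 -0.2362  0.0879] [-0.1657  0.2027 -2.4623] [-0.0384 -0.0251  0.015 ] [ 0.9916 -0.1295  0.0007] 0.01457540153075155
```

View pics/side7.png

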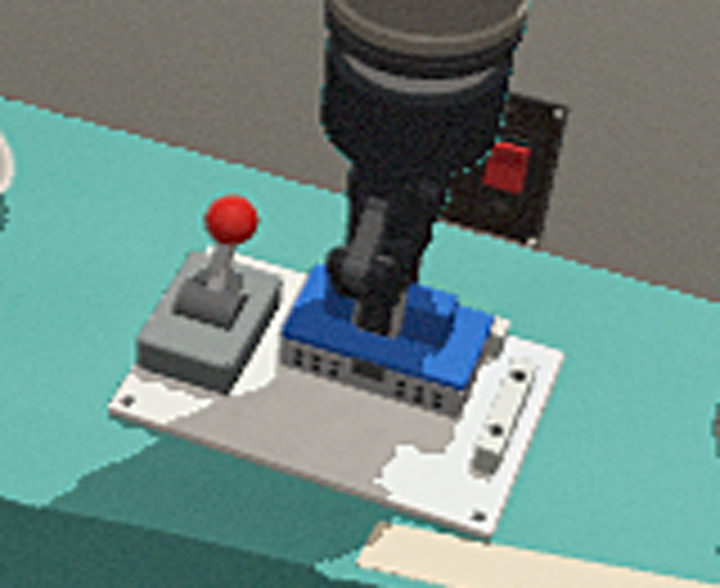

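View pics/top7.png

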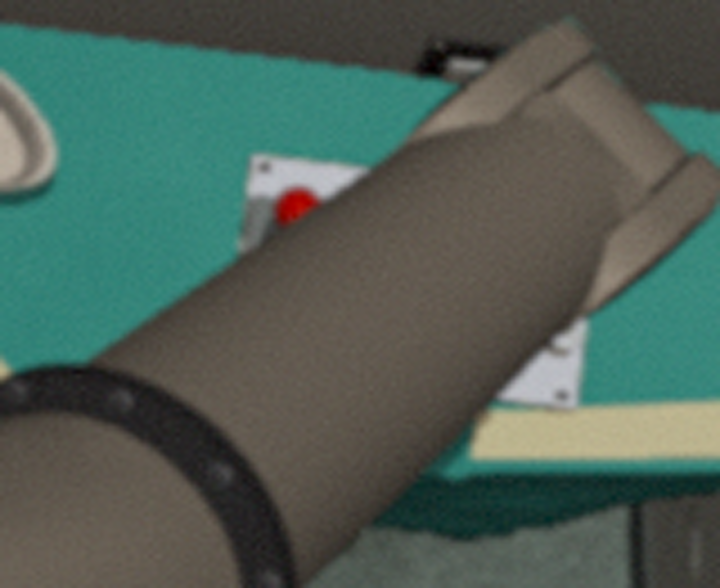

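Run:
```python
from fit import *
def z(u,v):return (170+(v+.5)/4.2-.5,240+(u+.5)/4.5-.5)
o=[('side',z(*a),l) for a,l in [((110,407),(-.062,.095,.01)),((489,532),(-.062,-.095,.01)),((563,352),(.062,-.095,.01))]]
p,r=fit(o,[.47,-.218,-.13]);print('reader',p,np.degrees(p[2]),r.T)
h=.0879-.0576
o=[('side',z(*a),l) for a,l in [((282,365),(-.025,.045,h)),((460,413),(-.025,-.045,h)),((283,333),(-.025,.045,h+.028)),((463,388),(-.025,-.045,h+.028)),((494,318),(.025,-.045,h+.028))]]
c,r=fit(o,[.47,-.24,-.13]);print('case',c,np.degrees(c[2]),r.T)
a=p[2];R=np.array([[np.cos(a),-np.sin(a)],[np.sin(a),np.cos(a)]])
print('case in reader',R.T@(c[:2]-p[:2]),'tcp in reader',R.T@(np.array([.4752,-.2362])-p[:2]))
a=-.1305;R=np.array([[np.cos(a),-np.sin(a)],[np.sin(a),np.cos(a)]]);print('tcp in reader0',R.T@(np.array([.4752,-.2362])-[.470,-.2185]))
```

```text
reader [ 0.4678 -0.2158 -0.1353] -7.752543748908152 [[-0.2976  0.453  -0.4594]
 [-1.0806  0.5211  0.5395]]
case [ 0.4702 -0.236  -0.1205] -6.902684130841747 [[ 0.1737  2.0682 -0.8102 -0.5326 -1.2208]
 [-1.2572  0.1698 -0.9348  1.012   0.9585]]
case in reader [ 0.0051 -0.0197] tcp in reader [ 0.0101 -0.0192]
tcp in reader0 [ 0.0075 -0.0169]
```

```bash
python3 -m creep '[[0,0,-0.007,0,0,0],[0,0,-0.013,0,0,0],[0,0,-0.016,0,0,0],[0,0,-0.016,0,0,0]]'
python3 -m creep '[[0,0,-0.002,0,0,0],[0,0,-0.002,0,0,0]]'
python3 -m creep '[[0,0,-0.0015,0,0,0],[0,0,-0.0015,0,0,0]]'
```

```text
time: 12.35
eef_pos: [0.4747, -0.2361, 0.0711]
tool_rot: [[-0.0, 0.13, 0.992], [0.0, 0.992, -0.13], [-1.0, 0.0, -0.0]]
force: [0.1, 0.0, -2.3]
width: 0.0146
time: 12.6
eef_pos: [0.4748, -0.2362, 0.0693]
tool_rot: [[-0.0, 0.13, 0.992], [0.0, 0.992, -0.13], [-1.0, 0.0, -0.0]]
force: [-0.2, 0.4, -2.1]
width: 0.0142
time: 12.85
eef_pos: [0.4748, -0.2361, 0.0678]
tool_rot: [[0.0, 0.13, 0.992], [0.0, 0.992, -0.13], [-1.0, 0.0, 0.0]]
force: [-0.6, 0.3, -1.6]
width: 0.0143
```

```bash
python3 -m creep '[[0,0,-0.001,0,0,0],[0,0,-0.001,0,0,0]]'
python3 -m creep '[[0,0,-0.0005,0,0,0],[0,0,-0.0005,0,0,0]]'
```

```text
time: 13.1
eef_pos: [0.475, -0.2362, 0.0676]
tool_rot: [[0.001, 0.13, 0.992], [0.001, 0.992, -0.13], [-1.0, 0.001, 0.0]]
force: [-2.6, 2.0, 8.5]
width: 0.0141
time: 13.35
eef_pos: [0.475, -0.2362, 0.0676]
tool_rot: [[0.001, 0.13, 0.992], [0.001, 0.992, -0.13], [-1.0, 0.001, 0.001]]
force: [-3.5, 3.0, 15.1]
width: 0.0143
```

```bash
python3 -m creep '[[0.0025,-0.0003,0.0008,0,0,0],[0.005,-0.0007,0.0008,0,0,0],[0.007,-0.0009,0.0008,0,0,0],[0.007,-0.0009,0.0008,0,0,0]]' 1 100
python3 -m creep '[[0.001,-0.0001,0,0,0,0],[0.001,-0.0001,0,0,0,0]]'
python3 -m creep '[[0.001,-0.0001,0,0,0,0],[0.001,-0.0001,0,0,0,0]]'
```

```text
time: 13.85
eef_pos: [0.4798, -0.2373, 0.0677]
tool_rot: [[-0.003, 0.131, 0.991], [0.002, 0.991, -0.131], [-1.0, 0.001, -0.003]]
force: [-8.8, 1.3, 13.7]
width: 0.0139
time: 14.1
eef_pos: [0.4799, -0.2373, 0.0677]
tool_rot: [[-0.004, 0.131, 0.991], [0.002, 0.991, -0.131], [-1.0, 0.002, -0.004]]
force: [-10.5, 3.3, 17.6]
width: 0.0138
time: 14.35
eef_pos: [0.4816, -0.2376, 0.0676]
tool_rot: [[-0.003, 0.131, 0.991], [0.002, 0.991, -0.131], [-1.0, 0.001, -0.003]]
force: [-8.5, 0.8, 13.0]
width: 0.0141
```

```bash
python3 -m creep '[[0.0,0,0.0006,0,0,0],[0.001,-0.0001,0.0006,0,0,0],[0.001,-0.0001,0.0006,0,0,0]]'
python3 -m creep '[[0.001,-0.0001,0,0,0,0],[0.001,-0.0001,0,0,0,0]]'
python3 -m creep '[[0.001,-0.0001,0,0,0,0],[0.001,-0.0001,0,0,0,0]]'
```

```text
time: 14.72
eef_pos: [0.4847, -0.2373, 0.0677]
tool_rot: [[-0.0, 0.13, 0.992], [0.0, 0.992, -0.13], [-1.0, 0.0, -0.0]]
force: [-2.7, 0.8, 2.2]
width: 0.0139
time: 14.98
eef_pos: [0.4848, -0.2374, 0.0677]
tool_rot: [[-0.002, 0.13, 0.991], [0.001, 0.991, -0.13], [-1.0, 0.001, -0.002]]
force: [-5.1, 0.3, 5.9]
width: 0.014
time: 15.22
eef_pos: [0.485, -0.2374, 0.0677]
tool_rot: [[-0.003, 0.131, 0.991], [0.002, 0.991, -0.131], [-1.0, 0.001, -0.003]]
force: [-9.2, 1.6, 9.0]
width: 0.0139
```

```bash
python3 -m creep '[[-0.002,0.0,0,0,0,0],[-0.0023,-0.003,0,0,0,0],[-0.0027,-0.006,0,0,0,0],[-0.003,-0.009,0,0,0,0],[-0.003,-0.009,0,0,0,0]]'
python3 -m creep '[[-0.0001,-0.001,0,0,0,0],[-0.0001,-0.001,0,0,0,0]]'
python3 -m creep '[[-0.0001,-0.001,0,0,0,0],[-0.0001,-0.001,0,0,0,0]]'
```

```text
time: 15.85
eef_pos: [0.484, -0.243, 0.0678]
tool_rot: [[-0.001, 0.128, 0.992], [0.006, 0.992, -0.128], [-1.0, 0.006, -0.002]]
force: [-5.0, 11.4, 13.9]
width: 0.014
time: 16.1
eef_pos: [0.484, -0.2434, 0.0678]
tool_rot: [[-0.002, 0.127, 0.992], [0.007, 0.992, -0.127], [-1.0, 0.007, -0.002]]
force: [-4.4, 12.0, 14.3]
width: 0.0141
time: 16.35
eef_pos: [0.4839, -0.2443, 0.0678]
tool_rot: [[-0.002, 0.127, 0.992], [0.008, 0.992, -0.127], [-1.0, 0.007, -0.003]]
force: [-5.4, 13.5, 15.2]
width: 0.0139
```

```bash
python3 -m creep '[[-0.001,0.0,0.001,0,0,0],[-0.001,0.0,0.001,0,0,0]]'
python3 -m creep '[[-0.0001,-0.001,0,0,0,0],[-0.0002,-0.002,0,0,0,0],[-0.0002,-0.002,0,0,0,0]]'
python3 -m creep '[[-0.0001,-0.001,0,0,0,0],[-0.0001,-0.001,0,0,0,0]]'
```

```text
time: 16.6
eef_pos: [0.4831, -0.2483, 0.0686]
tool_rot: [[0.001, 0.129, 0.992], [0.0, 0.992, -0.129], [-1.0, 0.0, 0.001]]
force: [0.0, 2.7, -1.1]
width: 0.014
time: 16.98
eef_pos: [0.4832, -0.2485, 0.0685]
tool_rot: [[0.0, 0.128, 0.992], [0.003, 0.992, -0.128], [-1.0, 0.003, -0.0]]
force: [1.3, 7.4, 1.7]
width: 0.0139
time: 17.23
eef_pos: [0.4832, -0.2486, 0.0684]
tool_rot: [[-0.0, 0.128, 0.992], [0.005, 0.992, -0.128], [-1.0, 0.005, -0.001]]
force: [1.6, 10.0, 2.7]
width: 0.014
```

```bash
python3 -m creep '[[0.001,0.0,-0.0005,-0.005,0,0],[0.002,-0.0005,-0.0008,-0.005,0,0],[0.002,-0.0005,-0.0008,-0.005,0,0]]'
python3 - <<'E'
from h import *
cs=[]
s=bot.state();print(s['eef_pos'],s['force'],s['torque'],s['tool_rot'],s['width'])
im=cams.snapshot('side');cv2.imwrite('pics/side8.png',cv2.resize(im[200:300,260:380,::-1],None,fx=6,fy=6,interpolation=2))
E
```

```text
time: 17.6
eef_pos: [0.4834, -0.2485, 0.0677]
tool_rot: [[-0.003, 0.129, 0.992], [0.002, 0.992, -0.129], [-1.0, 0.002, -0.003]]
force: [-4.9, 13.4, 11.8]
width: 0.014
[ 0.4834 -0.2485  0.0677] [-4.9107 13.3929 11.778 ] [ 2.6429  1.0864 -0.3382] [[-0.0032  0.1286  0.9917]
 [ 0.0021  0.9917 -0.1286]
 [-1.      0.0017 -0.0034]] 0.013950191129866668
```

View pics/side8.png

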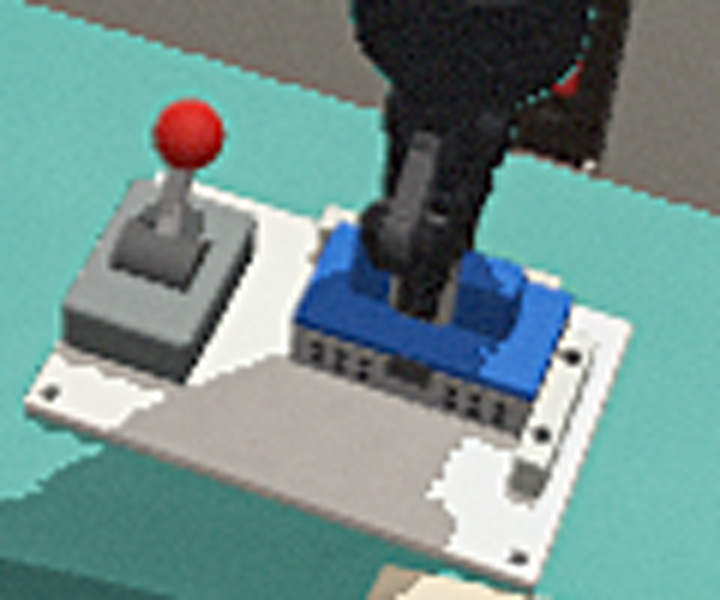

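```bash
python3 -m creep '[[0.0015,-0.0005,0,-0.002,-0.003,0],[0.0028,-0.001,0.0002,-0.004,-0.006,0],[0.0028,-0.001,0.0002,-0.004,-0.006,0]]'
python3 -m creep '[[0,0,0,0,0,0],[0,0,0,0,0,0]]'
```

```text
time: 18.02
eef_pos: [0.4835, -0.2485, 0.0676]
tool_rot: [[-0.002, 0.129, 0.992], [0.001, 0.992, -0.129], [-1.0, 0.001, -0.002]]
force: [-11.6, 15.7, 20.5]
width: 0.014
time: 18.27
eef_pos: [0.4835, -0.2485, 0.0677]
tool_rot: [[-0.002, 0.129, 0.992], [0.001, 0.992, -0.129], [-1.0, 0.001, -0.002]]
force: [-12.7, 16.3, 20.5]
width: 0.0138
```

```bash
python3 -m creep '[[0.0,0,0.0008,0,0,0],[0.001,-0.0005,0.0012,0,-0.002,0],[0.002,-0.001,0.0012,-0.001,-0.002,0],[0.002,-0.001,0.0012,-0.001,-0.002,0]]' 1 120
python3 -m creep '[[0,0,0,0,0,0],[0,0,0,0,0,0]]'
```

```text
time: 18.77
eef_pos: [0.4836, -0.2486, 0.0678]
tool_rot: [[-0.004, 0.129, 0.992], [0.002, 0.992, -0.129], [-1.0, 0.002, -0.004]]
force: [-15.2, 17.3, 16.1]
width: 0.014
time: 19.02
eef_pos: [0.4836, -0.2486, 0.0678]
tool_rot: [[-0.004, 0.129, 0.992], [0.002, 0.992, -0.129], [-1.0, 0.002, -0.004]]
force: [-14.9, 16.5, 16.4]
width: 0.0134
```

```bash
python3 -m creep '[[0.0005,-0.0003,0.0006,0,-0.002,0],[0.001,-0.0005,0.0012,0,-0.003,0],[0.001,-0.0005,0.0012,0,-0.003,0]]'
python3 -m creep '[[0,0,0,0,0,0],[0,0,0,0,0,0]]'
python3 - <<'E'
from h import *
s=bot.state();print(s['eef_pos'],s['force'],s['torque'],s['tool_rot'],s['width'])
E
```

```text
time: 19.4
eef_pos: [0.4836, -0.2486, 0.0679]
tool_rot: [[-0.003, 0.129, 0.992], [0.003, 0.992, -0.129], [-1.0, 0.002, -0.003]]
force: [-14.2, 16.3, 6.3]
width: 0.0134
time: 19.65
eef_pos: [0.4837, -0.2486, 0.0679]
tool_rot: [[-0.003, 0.129, 0.992], [0.003, 0.992, -0.129], [-1.0, 0.002, -0.003]]
force: [-13.9, 17.1, 6.9]
width: 0.0136
[ 0.4837 -0.2486  0.0679] [-13.9296  17.0538   6.9369] [ 3.477   3.1577 -0.3727] [[-0.0027  0.1294  0.9916]
 [ 0.0027  0.9916 -0.1294]
 [-1.      0.0023 -0.003 ]] 0.013613411068665014
```

```bash
cat > st.py <<'E'
from h import *
s=bot.state();R=s['tool_rot'];print('yaw',np.degrees(np.arctan2(R[1,2],R[0,2])),s['eef_pos'],s['force'],s['torque'])
E
python3 st.py
python3 -m creep '[[0,0,0,0,0,0.008],[0,0,0,0,0,0.008],[0,0,0,0,0,0.008]]' >/dev/null; python3 st.py
python3 -m creep '[[0,0,0,0,0,-0.008],[0,0,0,0,0,-0.016],[0,0,0,0,0,-0.016]]'>/dev/null; python3 st.py
python3 -m creep '[[0,0,0,0,0,0.008],[0,0,0,0,0,0.008],[0,0,0,0,0,0.008]]'>/dev/null; python3 st.py
```

```text
yaw -7.4336206499995106 [ 0.4837 -0.2486  0.0679] [-13.9296  17.0538   6.9369] [ 3.477   3.1577 -0.3727]
yaw -7.041633602421063 [ 0.4836 -0.2487  0.0679] [-13.6862  15.0265   6.8287] [ 3.4404  3.1543 -0.6866]
yaw -7.828135448131821 [ 0.4837 -0.2486  0.0679] [-14.5134  16.2068   7.2902] [ 3.37    3.1994 -0.0237]
yaw -7.429787752064669 [ 0.4837 -0.2487  0.0679] [-13.9469  16.2225   7.1136] [ 3.4494  3.1847 -0.3044]
```

```bash
python3 -m creep '[[0,0,0,0,0,-0.008],[0,0,0,0,0,-0.016],[0,0,0,0,0,-0.016]]'>/dev/null; python3 st.py
python3 -m creep '[[0,0,0,0,0,-0.004],[0,0,0,0,0,-0.008],[0,0,0,0,0,-0.008]]'>/dev/null; python3 st.py
python3 -m creep '[[0,0,0,0,0,0.008],[0,0,0,0,0,0.016],[0,0,0,0,0,0.016]]'>/dev/null; python3 st.py
python3 - <<'E'
from h import *
im=cams.snapshot('side');cv2.imwrite('pics/side9.png',cv2.resize(im[220:300,300:380,::-1],None,fx=7.5,fy=7.5,interpolation=2))
E
```

```text
yaw -8.218079471097274 [ 0.4837 -0.2487  0.0679] [-14.5255  14.5628   6.868 ] [3.4294 3.2023 0.3819]
yaw -8.59839865252388 [ 0.4837 -0.2486  0.0679] [-14.668   15.245    7.6138] [3.3141 3.2221 0.7675]
yaw -7.818742294961831 [ 0.4837 -0.2487  0.0679] [-14.3321  15.4059   6.3716] [ 3.3236  3.2424 -0.0003]
```

View pics/side9.png

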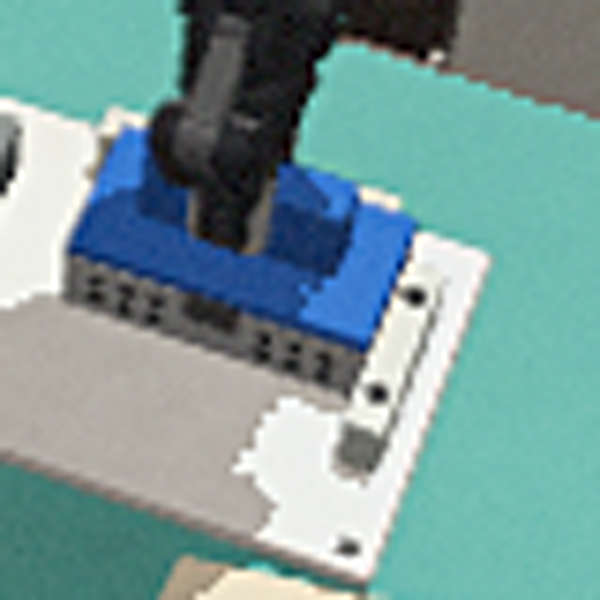

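```bash
python3 -m creep '[[0.001,-0.0007,0.0002,0,-0.001,0],[0.0022,-0.0015,0.0005,-0.001,-0.002,0],[0.0022,-0.0015,0.0005,-0.001,-0.002,0]]'>/dev/null; python3 st.py
python3 -m creep '[[0,0,0,0,0,0],[0,0,0,0,0,0],[0,0,0,0,0,0],[0,0,0,0,0,0],[0,0,0,0,0,0]]'; python3 st.py
```

```text
yaw -7.8270833051470055 [ 0.4838 -0.2487  0.0679] [-20.0113  20.0939  12.0168] [4.2044 4.2895 0.025 ]
time: 22.95
eef_pos: [0.4838, -0.2487, 0.0679]
tool_rot: [[-0.005, 0.136, 0.991], [0.005, 0.991, -0.136], [-1.0, 0.004, -0.006]]
force: [-18.9, 19.9, 12.3]
width: 0.0133
yaw -7.819834298430309 [ 0.4838 -0.2487  0.0679] [-18.8971  19.8793  12.3031] [4.0543 4.3235 0.024 ]
```

```bash
python3 -m creep '[[0,0,0.0003,-0.002,-0.002,0],[0,0,0.0006,-0.004,-0.005,0],[0,0,0.0006,-0.004,-0.005,0],[0,0,0.0006,-0.004,-0.005,0]]'; python3 st.py
python3 - <<'E'
from h import *
for n in('side','top'):
    im=cams.snapshot(n);cv2.imwrite(f'pics/{n}10.png',cv2.resize(im[:,:,::-1],None,fx=1.4,fy=1.4,interpolation=2))
    for t in ('switch_tip',): print(n,t,[(np.round(r['pixel'],1),round(r['conf'],2)) for r in cams.pinpoint(t,n)][:3])
print(proj('side',[.5023,-.1542,.076]))
E
```

```text
time: 23.45
eef_pos: [0.4837, -0.2487, 0.0679]
tool_rot: [[-0.0, 0.136, 0.991], [0.0, 0.991, -0.136], [-1.0, 0.0, -0.001]]
force: [-17.5, 19.0, 4.7]
width: 0.0139
yaw -7.8168788315704605 [ 0.4837 -0.2487  0.0679] [-17.5279  19.0039   4.6766] [ 3.9772  4.0863 -0.015 ]
side switch_tip [(array([221.6, 291.6]), 0.55)]
top switch_tip [(array([195. , 212.2]), 0.7), (array([219.6, 307.5]), 0.36), (array([213. , 146.7]), 0.25)]
[[221.66   292.0753]]
```

View pics/side10.png

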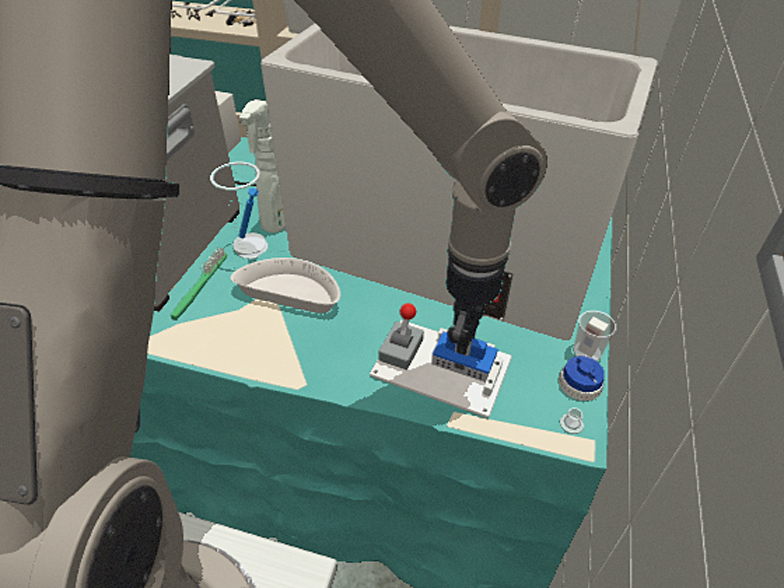

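Run:
```python
from bench import bot
print(bot.close_job()); s=bot.state();print(s['time'],s['force'],s['width'])
```

```text
the job is handed in; nothing more can be done
None
the job is handed in; nothing more can be done
```

I switched the reader on, then set the case on the plate and pressed it into the fence corner. I handed the job in at about 23.5 s with the gripper still holding the case.

- **Toggle:** I pushed the lever with the closed fingers until it met its stop, at about 13 N. In the last side picture its ball was within 1 px of the expected fully-on position. In the last top picture the network's best guess for the ball was a wrong spot, because the arm hid part of the reader; its second guess matched.
- **Case position:** The gripper stopped at about reader x=+17, y=-28 mm by my reader fit. That is 2 mm off the nominal y, within the accuracy of the fit and calibration. When I pushed harder towards either fence, the case moved no more than 0.2 mm.
- **Flatness and alignment:** The tool tilt was under 0.001 rad. I set the turn angle where the twisting moment dropped to about zero, at a yaw of -7.8°. My picture fits put the reader's yaw between -7.4° and -7.75°, so they differ slightly from this.
- **Pressing force:** Along the reader's axes it was about 20 N against the far fence and 16 N against the side fence, with about 5 N down. Some of that sideways force may be friction on the plate.
- **Other things:** In the last side picture the dish, brush, jug, cup, timer and cap looked unmoved. I checked them by eye only.

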